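# Clear the charger and dock the yellow battery pack

### The arm

A 6-joint arm with a two-finger parallel gripper is mounted at the origin on the work surface. World frame = base frame: x ahead of the robot, y to its left, z up, the work surface at z = 0. Lengths are in m, angles in rad, forces in N, time in s.
With the tool pointing down it reaches from about 0.425 to 0.95 m from the base axis. Payload 3.5 kg.
Tool frame: the origin (TCP) lies between the finger pads; the fingertips stand 14 mm ahead of it and the grasp point (between the pads) lies 5 mm behind it; z points along the fingers, y is the line along which they close (so a half turn about z gives the same grasp; the last joint's range is limited). The gripper opens to 85 mm and grips with 20 to 120 N. Pads are 22 mm wide; open, the fingers measure 114 mm over their backs; the gripper's body (76 mm by 85 mm) begins 54 mm behind the grasp point. The pads swing forward as they close: fully open they stand 13 mm farther back than shut.
Start: joints at [1.068, 0.286, 1.577, -0, 1.279, -0.15], TCP at [0.233, 0.633, 0.245] pointing down, gripper open.
Joint ranges: [-2.77, 2.77], [-0.9, 2.22], [0.21, 2.48], [-1.53, 4.67], [0.24, 2.81], [-2.84, 2.84]. Speed limits (rad/s): [2.79, 2.79, 3.14, 3.14, 3.14, 3.14].

### API

Orientations are given as a unit quaternion [x, y, z, w].
In Python, from plant import * gives the robot as it stands.
- The arm moves only by the tool step_arm, never from a script. Its argument "commands" is a list of rows, each an object of numbers: "gripper": the gripper's target within -1 to 1 (shut at 1, half-way at 0, fully open at -1); "x", "y", "z": the shift along the tool's x, y, z in mm; "spin": the turn about the tool's z in degrees. A call has exactly 10 rows; each row shifts and turns the commanded pose from where the row before left it, along the tool's axes as they then stand; what a row does not reach is not made up. A row lasts 1/10 s, in which the tool goes at most 50 mm and 8.59 degrees, less where a joint would pass 70% of its speed; a pose out of reach is approached as far as the arm can. A call with a gripper value outside its range is refused whole. The fingers move at their own pace and stop on an object; "force" is the grip in N (left out, the last holds). Time passes only in rows, so rows that do not move let the fingers close, or fill a call up. It gives the time, the measured TCP pose, the force, the opening and the grip force at its end, in the units of the state.
- get_state(): the state, without advancing time (a new reading comes with each control period).
- read_camera(name): name is "scene" or "top" or "wrist"; returns a dict with "color" (400x640x3 uint8, red, green, blue), "z_map" (400x640 float32, m along the optical axis (not along the pixel's ray), 0 where there is no reading), "fx", "fy", "cx", "cy" (pixels), "distortion" ([k1, k2, p1, p2, k3] as OpenCV has them; the pictures are not rectified), "eye" and "attitude" of the camera in the world; the wrist camera has in their place "mount" (4x4, takes a point from camera to tool coordinates, whose origin is the TCP and whose axes are the flange's). Camera axes: x right, y up, looking along -z (the intrinsics and any distortion apply to the point x, -y, -z); pixel columns grow to the right and rows downward; lengths in m; the calibration is good to about 2 mm. A picture is of the moment at which its call begins: read the wrist's pose just before it.
- sign_off(): hands the job in; it is judged then, once.
The state is a dict: "time": time; "qpos": joint angles; "dq": joint speeds; "joint_efforts": joint torques, N m; "eef_pos": TCP position; "tcp_rot": TCP orientation; "contact_force": force on the tool from outside, world axes, zero at the start; "wrist_torque": the same for the moment, N m; "opening": opening from 0.0 (shut) to 1.0 (fully open); "finger_force": force on a finger pad.
Only numpy, scipy, OpenCV 4.12 (cv2) and the standard library are available. Lean on these libraries where they do the work, as an engineer would, in place of code of your own. Each camera call takes 0.05 s, during which the arm holds its last target. There are 200 camera calls.

### The job

Somebody left a pine offcut lying across the bay of the battery charger on the workbench. Put the offcut in the green scrap tray so that it lies on the tray's floor, then set the yellow-banded battery pack (not the blue one) upright into the charger's bay so that it sits flat on the bay floor, and let go only once it is down: do not drop it in from above.

Things in the scene. Friction and masses are not known exactly. Their poses are not given: they have to be found in the camera images.
- offcut: Loose pine block, 140 x 40 x 30 mm (its own x, y, z), about 90 g. Origin at its centre. At the start it lies flat, 30 mm tall, bridging the two long walls of the charger's bay and crosswise to them (its long axis within about 20 degrees of the charger's y), so its underside is 35 mm above the bench.
- yellow_pack: Loose black battery pack with a yellow band and yellow top plate, 80 x 50 x 55 mm (its own x, y, z), about 350 g, standing on the bench. Origin at the centre of its underside, z up. Either way round will do in the charger. A twin with a blue band stands at least 140 mm away (centre to centre), and is not wanted.
- charger: Black and yellow open-topped charger, screwed to the bench, does not move. Origin at the centre of its underside, on the bench. Rectangular bay centred on the origin: 98 mm along its x by 68 mm along its y inside, walls 7 mm thick whose tops are 35 mm above the bench, bay floor 12 mm above the bench (bay 23 mm deep). A low grey block with lamps (20 to 25 mm tall) sits outside its +x end, reaching 68 mm from the origin.
- tray: Empty green open scrap tray, fixed to the bench. Origin at the centre of its underside, on the bench. Outside 230 x 180 x 45 mm (its own x, y, z), walls and floor 5 mm thick.
There are look-alikes about, which are no part of the job. What is shaped like the yellow_pack but red or white is not meant.

How it is judged:
By the outcome, as a careful person would: the job done as asked, in the order asked, and still so for the second after the job is handed in, with the robot touching nothing.
It also fails if it takes over 66 s, if anything falls off the work surface, if the arm or the gripper's body presses on something with over 40 N, if the wrist force passes 120 N, or if a joint passes its speed limit or range.

## Working session

There is one attempt and no reset: what is moved stays moved. The work goes in short steps, Python scripts to look and compute and a tool call to move; the robot and the scene stay as the last step left them, time stands still between calls to the robot, and variables do not carry over. Pictures are saved under pics/ and viewed, at most 10 in all, crops included, and the job is handed in when it is done.

Besides the shell and the picture viewer there is one more tool, called after ">>>" as name([rows], argument=value, ...), one row to a line, values as JSON. step_arm: Moves the arm, as the interface text tells. Its arguments: {"type":"object","properties":{"commands":{"type":"array"},"force":{"type":"number"}},"required":["commands"]}

```bash
ls; mkdir -p pics; cat > h.py <<'E'
from plant import *
import numpy as np, cv2
from scipy.spatial.transform import Rotation as R
def pose():
    s=get_state(); return np.array(s["eef_pos"]),R.from_quat(s["tcp_rot"]).as_matrix(),s
def cam(name):
    p,Rt,s=pose(); c=read_camera(name)
    K=np.array([[c["fx"],0,c["cx"]],[0,c["fy"],c["cy"]],[0,0,1.]]);c["K"]=K;c["D"]=np.array(c["distortion"],float)
    if name=="wrist":
        M=np.array(c["mount"]);c["Rw"]=Rt@M[:3,:3];c["o"]=p+Rt@M[:3,3]
    else:
        a=np.array(c["attitude"]);c["Rw"]=a if a.shape==(3,3) else R.from_quat(a).as_matrix();c["o"]=np.array(c["eye"])
    return c
def rays(c,px):
    u=cv2.undistortPoints(np.array(px,float).reshape(-1,1,2),c["K"],c["D"]).reshape(-1,2)
    return np.c_[u[:,0],-u[:,1],-np.ones(len(u))]@c["Rw"].T
def onplane(c,px,z):
    d=rays(c,px); return c["o"]+d*((z-c["o"][2])/d[:,2])[:,None]
def cloud(c):
    v,u=np.mgrid[0:400,0:640]; px=np.c_[u.ravel(),v.ravel()]
    P=c["o"]+rays(c,px)*c["z_map"].ravel()[:,None]
    P[c["z_map"].ravel()==0]=np.nan
    return P.reshape(400,640,3)
def save(c,f): cv2.imwrite("pics/"+f,c["color"][:,:,::-1])
E
python3 - <<'E'
from h import *
c=cam("top");save(c,"top.png");print(c["o"],c["Rw"],c["D"],c["fx"])
P=cloud(c);np.save("Ptop.npy",P);np.save("ctop.npy",c["color"])
s=get_state();print(s)
print(P[::80,::128].round(3).tolist())
E
```

```text
pics
[0.40451878 0.09010961 1.59878066] [[-0.02829466  0.99019935 -0.13676496]
 [-0.99952373 -0.02634044  0.0160779 ]
 [ 0.01231788  0.13715474  0.99047304]] [-0.00013064  0.          0.          0.          0.        ] 495.24527426520325
{'time': 0.05, 'qpos': array([ 1.06800501e+00,  2.87146195e-01,  1.57814808e+00,  2.70558860e-06,
        1.27859405e+00, -1.49990819e-01]), 'dq': array([-0.00170068, -0.00079594, -0.00170491, -0.00180946,  0.00060058,
       -0.0007135 ]), 'joint_efforts': array([ 1.76982057e-04, -4.07556832e+01, -2.93927264e+01, -1.86767697e-04,
        3.56783545e-03,  6.29686681e-06]), 'eef_pos': array([0.23289893, 0.63289707, 0.24397578]), 'tcp_rot': array([ 1.75487097e-01,  9.84481062e-01, -1.08682134e-03, -3.69253473e-04]), 'contact_force': array([-0.56624607, -0.01927296, -0.08780585]), 'wrist_torque': array([-0.04063331, -0.03728152, -0.03541624]), 'finger_force': 0.0, 'opening': 0.9977471858845852}
[[[1.823, 1.65, -0.748], [1.813, 1.012, -0.754], [1.807, 0.366, -0.767], [1.782, -0.286, -0.748], [1.765, -0.938, -0.743]], [[1.119, 1.191, -0.084], [1.384, 0.997, -0.743], [1.372, 0.368, -0.75], [1.352, -0.265, -0.736], [1.339, -0.903, -0.741]], [[0.818, 1.144, -0.038], [0.796, 0.699, 0.009], [0.78, 0.278, 0.032], [0.762, -0.131, 0.062], [0.765, -0.566, 0.0]], [[0.612, 1.582, -0.755], [0.534, 0.695, 0.002], [0.524, 0.285, -0.005], [0.511, -0.127, 0.007], [0.501, -0.545, -0.002]], [[0.273, 1.278, -0.305], [0.283, 0.688, 0.002], [0.271, 0.287, 0.002], [0.258, -0.118, -0.007], [0.248, -0.522, 0.005]]]
```

View pics/top.png

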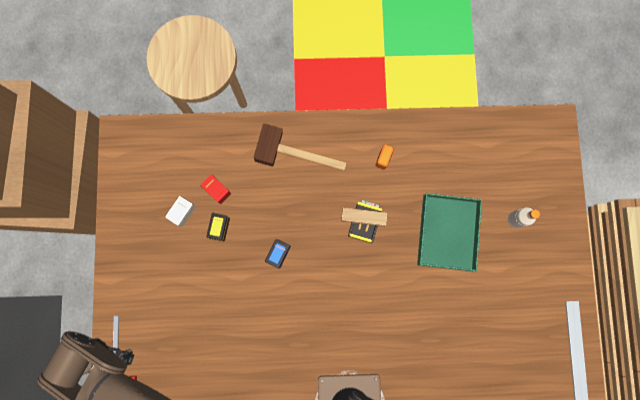

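The top view shows pack-shaped things at yellow (217,227), red (215,188), white (179,210) and blue (278,253). The black pack with the yellow top at (217,227) fits the description. The offcut (364,216) lies across the charger (365,222), and the green tray is at (449,232).

```bash
python3 - <<'E'
from h import *
c=cam("top");img=c["color"];hsv=cv2.cvtColor(img,cv2.COLOR_RGB2HSV)
def box(mask,x0,y0,x1,y1,z,n):
    m=np.zeros(mask.shape,np.uint8);m[y0:y1,x0:x1]=mask[y0:y1,x0:x1]
    cs=cv2.findContours(m,0,2)[0];k=max(cs,key=cv2.contourArea)
    W=onplane(c,k.reshape(-1,2),z)[:,:2]
    r=cv2.minAreaRect((W*1000).astype(np.float32));print(n,np.round(r[0],1),np.round(r[1],1),round(r[2],1))
H,S,V=hsv[...,0],hsv[...,1],hsv[...,2]
yel=((H>24)&(H<34)&(S>180)&(V>120)).astype(np.uint8)
box(yel,200,205,235,250,.055,"yellow top")
box(((H>60)&(H<95)&(S>80)).astype(np.uint8),400,180,500,285,.045,"tray")
pine=((H>12)&(H<24)&(S<150)&(V>160)).astype(np.uint8)
box(pine,335,200,395,232,.065,"offcut")
box((V<70).astype(np.uint8),335,195,395,250,.035,"charger dark")
box(yel,335,225,395,250,.03,"ch yel lo");box(yel,335,195,395,212,.03,"ch yel hi")
a=cv2.resize(img[170:280,160:300],None,fx=4,fy=4,interpolation=2);b=cv2.resize(img[185:255,325:405],None,fx=4,fy=4)
o=np.zeros((440+280,560,3),np.uint8);o[:440]=a;o[440:,:320]=b
cv2.imwrite("pics/crop.png",cv2.resize(o[:,:,::-1],(466,600)))
E
```

```text
Traceback (most recent call last):
ValueError: max() iterable argument is empty
```

```bash
cat > a.py <<'E'
from h import *
c=cam("top");img=c["color"];hsv=cv2.cvtColor(img,cv2.COLOR_RGB2HSV)
print("yellow,pine,dark,tray hsv",hsv[227,217],hsv[216,350],hsv[225,365],hsv[232,449],hsv[237,362],hsv[300,300])
def box(mask,x0,y0,x1,y1,z,n):
    m=np.zeros(mask.shape,np.uint8);m[y0:y1,x0:x1]=mask[y0:y1,x0:x1]
    cs=cv2.findContours(m,0,2)[0]
    if not cs: print(n,"none");return
    k=max(cs,key=cv2.contourArea)
    W=onplane(c,k.reshape(-1,2),z)[:,:2]
    r=cv2.minAreaRect((W*1000).astype(np.float32));print(n,np.round(r[0],1),np.round(r[1],1),round(r[2],1))
H,S,V=[hsv[...,i].astype(int) for i in range(3)]
yel=((H>24)&(H<36)&(S>160)&(V>120))
box(yel,200,205,235,250,.055,"yellow top")
box(((H>60)&(H<95)&(S>80)),400,180,500,285,.045,"tray")
box(((H>10)&(H<24)&(S<150)&(V>160)),335,200,395,232,.065,"offcut")
box((V<80),335,195,395,250,.035,"charger dark")
box(yel,335,225,395,250,.03,"ch yel lo");box(yel,335,195,395,212,.03,"ch yel hi")
a=cv2.resize(img[170:280,160:300],None,fx=4,fy=4,interpolation=2);b=cv2.resize(img[185:255,325:405],None,fx=4,fy=4)
o=np.zeros((440+280,560,3),np.uint8);o[:440]=a;o[440:,:320]=b
cv2.imwrite("pics/crop.png",cv2.resize(o[:,:,::-1],(466,600)))
E
python3 a.py
```

```text
yellow,pine,dark,tray hsv [ 29 160 244] [ 18  91 228] [140  10  78] [ 76 106 147] [ 30 150 246] [ 13 134 171]
yellow top [560.4 403.3] [29.7 44.6] 76.1
tray [ 529.4 -331.1] [183.4 228.3] 81.8
offcut [585.9 -62.3] [185.1  97.5] 88.4
charger dark [536.6 -89.6] [ 5.9 41.5] 67.7
ch yel lo [511.2 -75.1] [15.9  6.3] 88.4
ch yel hi [616.1 -83.8] [72.1  8.3] 76.5
```

View pics/crop.png

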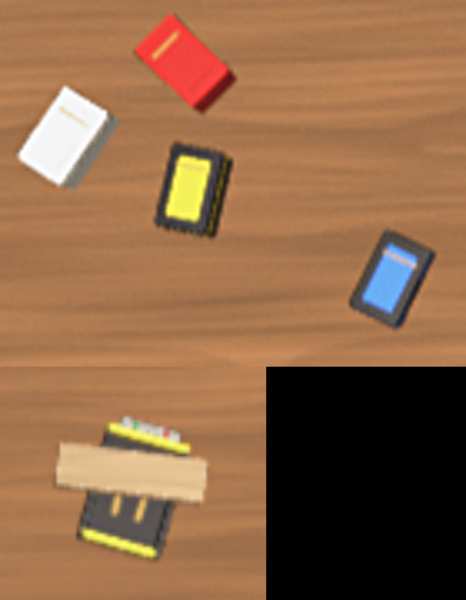

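The crop confirms it: the wanted pack is the black one with the yellow top, at crop (188,190). Red (185,62), white (67,137) and blue (392,278) are decoys. The charger's lamps point away from the robot. I'm moving above the offcut.

>>> step_arm([
  {"x": -34.5, "y": -34.7, "gripper": -1},
  {"x": -34.5, "y": -34.7, "gripper": -1},
  {"x": -34.5, "y": -34.7, "gripper": -1},
  {"x": -34.5, "y": -34.7, "gripper": -1},
  {"x": -34.5, "y": -34.7, "gripper": -1},
  {"x": -34.5, "y": -34.7, "gripper": -1},
  {"x": -34.5, "y": -34.7, "gripper": -1},
  {"x": -34.5, "y": -34.7, "gripper": -1},
  {"x": -34.5, "y": -34.7, "gripper": -1},
  {"x": -34.5, "y": -34.7, "gripper": -1},
])

```text
invalid input
```

>>> step_arm([
  {"x": -34.5, "y": -34.7, "gripper": -1},
  {"x": -34.5, "y": -34.7, "gripper": -1},
  {"x": -34.5, "y": -34.7, "gripper": -1},
  {"x": -34.5, "y": -34.7, "gripper": -1},
  {"x": -34.5, "y": -34.7, "gripper": -1},
  {"x": -34.5, "y": -34.7, "gripper": -1},
  {"spin": 8.5},
  {"spin": 8.5},
  {"spin": 8.5},
  {"spin": 8.5},
])

```text
invalid input
```

>>> step_arm([
  {"spin": 8.5},
  {"spin": 8.5},
  {"spin": 8.5},
  {"spin": 8.5},
  {"spin": 7},
  {"gripper": -1},
  {"gripper": -1},
  {"gripper": -1},
  {"gripper": -1},
  {"gripper": -1},
])

```text
invalid input
```

```bash
python3 - <<'E'
from h import *
c=cam("wrist");save(c,"w1.png");p,Rt,s=pose();print(p,Rt,s["qpos"],c["o"],c["D"],s["time"],np.array(c["mount"]))
P=cloud(c);np.savez("w1.npz",P=P,col=c["color"])
E
```

```text
[0.2329866  0.63309709 0.24442578] [[-9.38434541e-01  3.45456349e-01 -7.23967985e-04]
 [ 3.45457040e-01  9.38433606e-01 -1.34189757e-03]
 [ 2.15828851e-04 -1.50938287e-03 -9.99998838e-01]] [ 1.06803956e+00  2.86901001e-01  1.57761902e+00 -1.27416142e-05
  1.27859732e+00 -1.50027475e-01] [0.16266614 0.65868181 0.37427141] [-0.03955413  0.          0.          0.          0.        ] 0.2 [[-8.10901411e-05  9.56360378e-01  2.92189699e-01  7.48830188e-02]
 [ 9.99999805e-01 -1.03385530e-04  6.15914765e-04 -4.37608706e-04]
 [ 6.19244664e-04  2.92189692e-01 -9.56360184e-01 -1.30019666e-01]
 [ 0.00000000e+00  0.00000000e+00  0.00000000e+00  1.00000000e+00]]
```

View pics/w1.png

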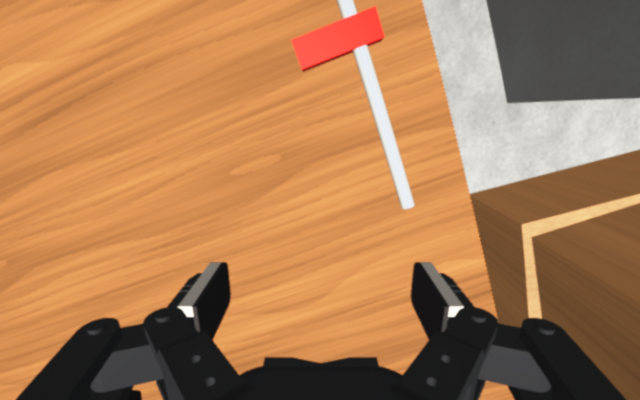

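The picture shows the move did not happen: it is still the start view, with a red-handled tool at the bench edge. The rows probably need every key.

>>> step_arm([
  {"gripper": -1, "x": -34.5, "y": -34.7, "z": 0, "spin": 0},
  {"gripper": -1, "x": -34.5, "y": -34.7, "z": 0, "spin": 0},
  {"gripper": -1, "x": -34.5, "y": -34.7, "z": 0, "spin": 0},
  {"gripper": -1, "x": -34.5, "y": -34.7, "z": 0, "spin": 0},
  {"gripper": -1, "x": -34.5, "y": -34.7, "z": 0, "spin": 0},
  {"gripper": -1, "x": -34.5, "y": -34.7, "z": 0, "spin": 0},
  {"gripper": -1, "x": -34.5, "y": -34.7, "z": 0, "spin": 0},
  {"gripper": -1, "x": -34.5, "y": -34.7, "z": 0, "spin": 0},
  {"gripper": -1, "x": -34.5, "y": -34.7, "z": 0, "spin": 0},
  {"gripper": -1, "x": -34.5, "y": -34.7, "z": 0, "spin": 0},
])

```text
time: 1.2
eef_pos: [0.4373, 0.1867, 0.2454]
tcp_rot: [0.175, 0.984, 0.0, 0.0]
contact_force: [1.3, 0.1, -0.1]
opening: 1.001
finger_force: 0.0
```

>>> step_arm([
  {"gripper": -1, "x": -34.5, "y": -34.7, "z": 0, "spin": 0},
  {"gripper": -1, "x": -34.5, "y": -34.7, "z": 0, "spin": 0},
  {"gripper": -1, "x": -34.5, "y": -34.7, "z": 0, "spin": 0},
  {"gripper": -1, "x": -34.5, "y": -34.7, "z": 0, "spin": 0},
  {"gripper": -1, "x": -34.5, "y": -34.7, "z": 0, "spin": 0},
  {"gripper": -1, "x": -34.5, "y": -34.7, "z": 0, "spin": 0},
  {"gripper": -1, "x": 0, "y": 0, "z": 0, "spin": 8.5},
  {"gripper": -1, "x": 0, "y": 0, "z": 0, "spin": 8.5},
  {"gripper": -1, "x": 0, "y": 0, "z": 0, "spin": 8.5},
  {"gripper": -1, "x": 0, "y": 0, "z": 0, "spin": 8.5},
])

```text
time: 2.2
eef_pos: [0.5592, -0.0785, 0.2449]
tcp_rot: [0.459, 0.889, -0.0, -0.0]
contact_force: [1.4, 0.7, -0.1]
opening: 0.994
finger_force: 0.0
```

>>> step_arm([
  {"gripper": -1, "x": 0, "y": 0, "z": 0, "spin": 8.5},
  {"gripper": -1, "x": 0, "y": 0, "z": 0, "spin": 8.5},
  {"gripper": -1, "x": 0, "y": 0, "z": 0, "spin": 8.5},
  {"gripper": -1, "x": 0, "y": 0, "z": 0, "spin": 8.5},
  {"gripper": -1, "x": 0, "y": 0, "z": 0, "spin": 7},
  {"gripper": -1, "x": 0, "y": 0, "z": 0, "spin": 0},
  {"gripper": -1, "x": 0, "y": 0, "z": 0, "spin": 0},
  {"gripper": -1, "x": 0, "y": 0, "z": 0, "spin": 0},
  {"gripper": -1, "x": 0, "y": 0, "z": 0, "spin": 0},
  {"gripper": -1, "x": 0, "y": 0, "z": 0, "spin": 0},
])

```text
time: 3.2
eef_pos: [0.5594, -0.0783, 0.2453]
tcp_rot: [0.738, 0.674, -0.0, -0.0]
contact_force: [-0.7, 0.0, 0.3]
opening: 1.004
finger_force: 0.0
```

```bash
python3 - <<'E'
from h import *
c=cam("wrist");save(c,"w2.png");p,Rt,s=pose();print(p,Rt,s["qpos"],s["time"])
np.savez("w2.npz",P=cloud(c),col=c["color"])
E
```

```text
[ 0.55935245 -0.07832917  0.24534556] [[ 9.04098976e-02  9.95904639e-01  1.26259501e-05]
 [ 9.95904639e-01 -9.04098972e-02 -2.97028967e-05]
 [-2.84397418e-05  1.52596781e-05 -9.99999999e-01]] [-3.18728616e-01  4.45440497e-02  1.85104543e+00 -2.55884586e-05
  1.24598188e+00 -2.28186930e-01] 3.25
```

View pics/w2.png

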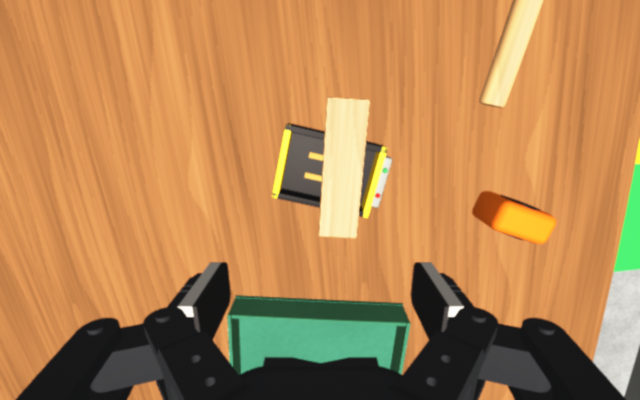

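The wrist view shows the offcut centred at about (345,168). The charger's yellow end bars are at (282,163) and (374,185), and the tray rim is along (230–408, 300).

```bash
cat > meas.py <<'E'
from h import *
import sys
def rect(c,mask,roi,z,n):
    x0,y0,x1,y1=roi
    m=np.zeros((400,640),np.uint8);m[y0:y1,x0:x1]=mask[y0:y1,x0:x1]
    m=cv2.morphologyEx(m,cv2.MORPH_OPEN,np.ones((3,3)))
    cs=cv2.findContours(m,0,2)[0]
    if not cs: print(n,"none");return
    k=max(cs,key=cv2.contourArea).reshape(-1,2)
    W=onplane(c,k,z)[:,:2]
    r=cv2.minAreaRect((W*1000).astype(np.float32))
    print(n,"px",k.min(0),k.max(0),"c",np.round(r[0],1),"size",np.round(r[1],1),"ang",round(r[2],1));return r
def hsv(c):
    h=cv2.cvtColor(c["color"],cv2.COLOR_RGB2HSV).astype(int);return h[...,0],h[...,1],h[...,2]
E
python3 - <<'E'
from meas import *
c=cam("wrist");H,S,V=hsv(c);P=cloud(c)
print(H[120,340],S[120,340],V[120,340],H[250,345],S[250,345],V[250,345],'z',np.nanmedian(P[120:150,335:355,2]),P[150,281],P[160,295])
rect(c,(H>12)&(H<28)&(S<115)&(V>190),(300,80,400,250),.065,"offcut")
y=(H>25)&(H<34)&(S>150)&(V>150)
rect(c,y,(265,115,300,210),.035,"bar -x");rect(c,y,(362,140,395,225),.035,"bar +x")
rect(c,y|((V<75)),(265,115,395,225),.035,"charger")
rect(c,(H>60)&(H<95)&(S>80),(200,285,430,400),.045,"tray")
t=cam("top");H,S,V=hsv(t)
rect(t,(H>60)&(H<95)&(S>80),(400,180,500,285),.045,"tray top")
rect(t,(H>12)&(H<28)&(S<112)&(V>190),(335,200,395,232),.065,"offcut top")
E
```

```text
23 72 253 14 157 210 z 0.06645087600346955 [ 0.51995342 -0.03927098  0.0361196 ] [ 0.53159336 -0.05449976  0.01332405]
offcut px [319  98] [369 237] c [582.2 -63.5] size [140.2  40.6] ang 81.5
bar -x px [273 139] [287 193] c [516.7 -57.6] size [60.9  7.7] ang 72.0
bar +x px [363 147] [386 217] c [618.2 -84.8] size [82.1  7.3] ang 72.1
charger px [273 139] [319 201] c [538.5 -64.5] size [60.9 53.7] ang 72.4
tray px [228 297] [409 374] c [ 536.7 -281.6] size [121.1 228.1] ang 82.1
tray top px [419 194] [480 270] c [ 529.9 -330.9] size [182.8 227.4] ang 81.8
offcut top px [342 208] [360 221] c [590.  -19.6] size [55.3 38.7] ang 80.3
```

>>> step_arm([
  {"gripper": -0.4, "x": 0, "y": 0, "z": 0, "spin": 3.3},
  {"gripper": -0.4, "x": 18, "y": 20.4, "z": 30, "spin": 0},
  {"gripper": -0.4, "x": 0, "y": 0, "z": 35, "spin": 0},
  {"gripper": -0.4, "x": 0, "y": 0, "z": 35, "spin": 0},
  {"gripper": -0.4, "x": 0, "y": 0, "z": 30, "spin": 0},
  {"gripper": -0.4, "x": 0, "y": 0, "z": 25, "spin": 0},
  {"gripper": -0.4, "x": 0, "y": 0, "z": 20, "spin": 0},
  {"gripper": -0.4, "x": 0, "y": 0, "z": 10, "spin": 0},
  {"gripper": -0.4, "x": 0, "y": 0, "z": 10, "spin": 0},
  {"gripper": -0.4, "x": 0, "y": 0, "z": 0, "spin": 0},
], force=40)

```text
time: 4.35
eef_pos: [0.5817, -0.0634, 0.0495]
tcp_rot: [0.758, 0.653, -0.0, -0.001]
contact_force: [-1.2, -0.4, 0.0]
opening: 0.699
finger_force: 0.0
```

>>> step_arm([
  {"gripper": 1, "x": 0, "y": 0, "z": 0, "spin": 0},
  {"gripper": 1, "x": 0, "y": 0, "z": 0, "spin": 0},
  {"gripper": 1, "x": 0, "y": 0, "z": 0, "spin": 0},
  {"gripper": 1, "x": 0, "y": 0, "z": 0, "spin": 0},
  {"gripper": 1, "x": 0, "y": 0, "z": 0, "spin": 0},
  {"gripper": 1, "x": 0, "y": 0, "z": 0, "spin": 0},
  {"gripper": 1, "x": 0, "y": 0, "z": -20, "spin": 0},
  {"gripper": 1, "x": 0, "y": 0, "z": -40, "spin": 0},
  {"gripper": 1, "x": 0, "y": 0, "z": -40, "spin": 0},
  {"gripper": 1, "x": 0, "y": 0, "z": 0, "spin": 0},
], force=40)

```text
time: 5.35
eef_pos: [0.5857, -0.0644, 0.1567]
tcp_rot: [0.758, 0.653, 0.003, 0.005]
contact_force: [-0.3, 0.1, 0.0]
opening: 0.462
finger_force: 41.1
```

```bash
python3 - <<'E'
from h import *
c=cam("wrist");save(c,"w3.png");p,Rt,s=pose();print(p,Rt,s["qpos"],s["time"],s["opening"],s["contact_force"])
E
```

```text
[ 0.58398493 -0.06400178  0.1535117 ] [[ 1.47968116e-01  9.88972905e-01  6.16686682e-03]
 [ 9.88991762e-01 -1.47959793e-01 -1.78713296e-03]
 [-8.54977733e-04  6.36341918e-03 -9.99979388e-01]] [-2.81764321e-01  1.84835820e-01  1.87462464e+00 -2.22447322e-06
  1.07571155e+00 -1.33252481e-01] 5.4 0.46252142493235116 [-0.79207718 -0.08920124 -1.51681435]
```

View pics/w3.png

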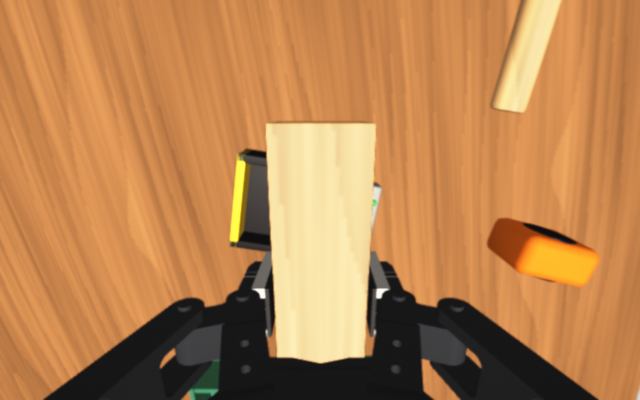

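The offcut is held squarely (opening 39 mm), with its far end at (320,123). I'm carrying it to the tray.

>>> step_arm([
  {"gripper": 1, "x": -30, "y": -2, "z": 0, "spin": 0},
  {"gripper": 1, "x": -40, "y": -2, "z": 0, "spin": 0},
  {"gripper": 1, "x": -45, "y": -2, "z": 0, "spin": 0},
  {"gripper": 1, "x": -45, "y": -2, "z": 0, "spin": 0},
  {"gripper": 1, "x": -45, "y": -2, "z": 0, "spin": 0},
  {"gripper": 1, "x": -40, "y": -2, "z": 0, "spin": 0},
  {"gripper": 1, "x": -27, "y": -1, "z": 0, "spin": 0},
  {"gripper": 1, "x": 0, "y": 0, "z": 0, "spin": 0},
  {"gripper": 1, "x": 0, "y": 0, "z": 30, "spin": 0},
  {"gripper": 1, "x": 0, "y": 0, "z": 30, "spin": 0},
])

```text
time: 6.4
eef_pos: [0.5288, -0.33, 0.0887]
tcp_rot: [0.758, 0.653, 0.0, -0.0]
contact_force: [0.3, 0.9, -0.4]
opening: 0.462
finger_force: 41.1
```

```bash
python3 - <<'E'
from meas import *
p,Rt,s=pose();print(p,s["opening"])
t=cam("scene");save(t,"s1.png")
E
```

```text
[ 0.52878019 -0.32996086  0.08874218] 0.46184434554738985
```

View pics/s1.png

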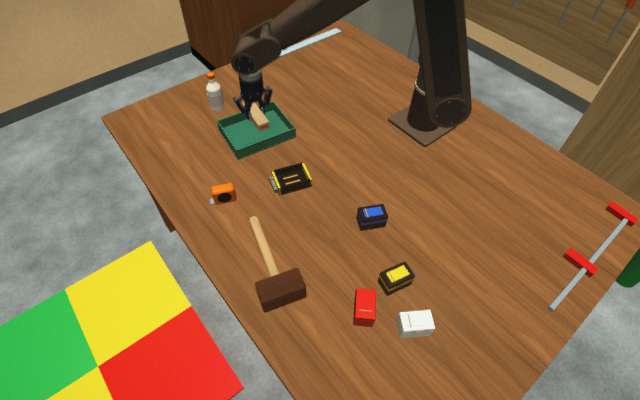

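The scene view shows the offcut (258,117) over the tray (256,130). Lowering it, releasing, and rising.

>>> step_arm([
  {"gripper": 1, "x": 0, "y": 0, "z": 25, "spin": 0},
  {"gripper": 1, "x": 0, "y": 0, "z": 25, "spin": 0},
  {"gripper": 1, "x": 0, "y": 0, "z": 12, "spin": 0},
  {"gripper": 1, "x": 0, "y": 0, "z": 7, "spin": 0},
  {"gripper": 1, "x": 0, "y": 0, "z": 0, "spin": 0},
  {"gripper": 1, "x": 0, "y": 0, "z": 0, "spin": 0},
  {"gripper": -0.4, "x": 0, "y": 0, "z": 0, "spin": 0},
  {"gripper": -0.4, "x": 0, "y": 0, "z": 0, "spin": 0},
  {"gripper": -0.4, "x": 0, "y": 0, "z": 0, "spin": 0},
  {"gripper": -0.4, "x": 0, "y": 0, "z": 0, "spin": 0},
])

```text
time: 7.45
eef_pos: [0.5291, -0.3307, 0.0215]
tcp_rot: [0.758, 0.653, 0.0, 0.0]
contact_force: [-0.3, 0.7, -0.1]
opening: 0.701
finger_force: 0.0
```

>>> step_arm([
  {"gripper": -0.4, "x": 0, "y": 0, "z": -20, "spin": 0},
  {"gripper": -0.4, "x": 0, "y": 0, "z": -40, "spin": 0},
  {"gripper": -0.4, "x": 0, "y": 0, "z": -40, "spin": 0},
  {"gripper": -1, "x": 0, "y": 0, "z": -45, "spin": 0},
  {"gripper": -1, "x": 15, "y": 0, "z": -45, "spin": 0},
  {"gripper": -1, "x": 45, "y": 6, "z": -20, "spin": 0},
  {"gripper": -1, "x": 45, "y": 8, "z": -10, "spin": 0},
  {"gripper": -1, "x": 45, "y": 8, "z": 0, "spin": 0},
  {"gripper": -1, "x": 40, "y": 8, "z": 0, "spin": 0},
  {"gripper": -1, "x": 0, "y": 0, "z": 0, "spin": 0},
])

```text
time: 8.45
eef_pos: [0.5878, -0.1427, 0.2416]
tcp_rot: [0.756, 0.655, 0.001, -0.0]
contact_force: [-0.2, 0.1, -0.8]
opening: 1.003
finger_force: 0.0
```

```bash
python3 - <<'E'
from meas import *
p,Rt,s=pose();print(p,s["opening"])
c=cam("wrist");save(c,"w4.png")
P=cloud(c);np.save("P4.npy",P)
E
```

```text
[ 0.58781529 -0.14274953  0.24159113] 1.0027237265321445
```

View pics/w4.png

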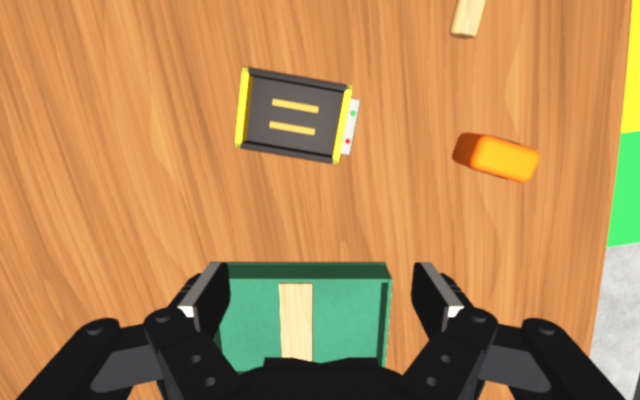

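The offcut lies in the tray at (296,320), and the empty charger bay is in clear view at (236–352, 67–163).

```bash
python3 - <<'E'
from meas import *
c=cam("wrist");H,S,V=hsv(c)
y=(H>25)&(H<34)&(S>120)&(V>140)
a=rect(c,y,(230,60,260,170),.035,"bar -x");b=rect(c,y,(325,70,354,170),.035,"bar +x")
a,b=np.array(a[0]),np.array(b[0]);print("mid",(a+b)/2,np.degrees(np.arctan2(*(b-a)[::-1])),np.linalg.norm(b-a))
rect(c,y|(V<100),(230,60,352,170),.035,"charger")
P=cloud(c)
print("tray/offcut z",P[320,296],P[350,296],P[320,350])
E
```

```text
bar -x px [235  64] [248 144] c [518.2 -52.6] size [80.4  7.5] ang 72.1
bar +x px [333  82] [351 162] c [617.9 -85.4] size [82.1  7.4] ang 71.8
mid [568.01660156 -69.00998116] -18.21341066557487 104.98675649429909
charger px [235  64] [351 162] c [568.  -69.1] size [ 82.1 112.5] ang 71.9
tray/offcut z [ 0.53083172 -0.31554343  0.0362313 ] [ 0.52305901 -0.36120071  0.03689185] [ 0.59855373 -0.34836692  0.0059361 ]
```

>>> step_arm([
  {"gripper": -1, "x": 48, "y": -10, "z": 0, "spin": 0},
  {"gripper": -1, "x": 48.5, "y": -10, "z": 0, "spin": 0},
  {"gripper": -1, "x": 48.5, "y": -10, "z": 0, "spin": 0},
  {"gripper": -1, "x": 48.5, "y": -10, "z": 0, "spin": 0},
  {"gripper": -1, "x": 48.5, "y": -10, "z": 0, "spin": 0},
  {"gripper": -1, "x": 48.5, "y": -10, "z": 0, "spin": 0},
  {"gripper": -1, "x": 48.5, "y": -10, "z": 0, "spin": 0},
  {"gripper": -1, "x": 48.5, "y": -10, "z": 0, "spin": 0},
  {"gripper": -1, "x": 48.5, "y": -10, "z": 0, "spin": 0},
  {"gripper": -1, "x": 48.5, "y": -10, "z": 0, "spin": 0},
])

```text
time: 9.55
eef_pos: [0.5604, 0.347, 0.2412]
tcp_rot: [0.758, 0.652, -0.0, 0.0]
contact_force: [0.2, -1.3, 0.5]
opening: 1.004
finger_force: 0.0
```

>>> step_arm([
  {"gripper": -1, "x": 48, "y": -8, "z": 0, "spin": 0},
  {"gripper": -1, "x": 0, "y": 0, "z": 0, "spin": -8.5},
  {"gripper": -1, "x": 0, "y": 0, "z": 0, "spin": -8.5},
  {"gripper": -1, "x": 0, "y": 0, "z": 0, "spin": -8.5},
  {"gripper": -1, "x": 0, "y": 0, "z": 0, "spin": -8.5},
  {"gripper": -1, "x": 0, "y": 0, "z": 0, "spin": -8.5},
  {"gripper": -1, "x": 0, "y": 0, "z": 0, "spin": -8.5},
  {"gripper": -1, "x": 0, "y": 0, "z": 0, "spin": -8.5},
  {"gripper": -1, "x": 0, "y": 0, "z": 0, "spin": -8.5},
  {"gripper": -1, "x": 0, "y": 0, "z": 0, "spin": -8.5},
])

```text
time: 10.55
eef_pos: [0.5602, 0.3936, 0.241]
tcp_rot: [0.189, 0.982, -0.0, -0.0]
contact_force: [0.1, -0.2, 0.4]
opening: 0.999
finger_force: 0.0
```

>>> step_arm([
  {"gripper": -1, "x": 0, "y": 0, "z": 0, "spin": -8},
  {"gripper": -1, "x": 0, "y": 0, "z": 0, "spin": 0},
  {"gripper": -1, "x": 0, "y": 0, "z": 0, "spin": 0},
  {"gripper": -1, "x": 0, "y": 0, "z": 0, "spin": 0},
  {"gripper": -1, "x": 0, "y": 0, "z": 0, "spin": 0},
  {"gripper": -1, "x": 0, "y": 0, "z": 0, "spin": 0},
  {"gripper": -1, "x": 0, "y": 0, "z": 0, "spin": 0},
  {"gripper": -1, "x": 0, "y": 0, "z": 0, "spin": 0},
  {"gripper": -1, "x": 0, "y": 0, "z": 0, "spin": 0},
  {"gripper": -1, "x": 0, "y": 0, "z": 0, "spin": 0},
])

```text
time: 11.55
eef_pos: [0.5589, 0.3955, 0.2414]
tcp_rot: [0.122, 0.993, 0.0, 0.0]
contact_force: [0.3, 0.2, 0.6]
opening: 0.998
finger_force: 0.0
```

```bash
python3 - <<'E'
from meas import *
p,Rt,s=pose();print(p,Rt[:,1],s["qpos"])
c=cam("wrist");save(c,"w5.png")
H,S,V=hsv(c);y=(H>25)&(H<34)&(S>120)&(V>140);P=cloud(c)
print("zmed yellow",np.nanmedian(P[y][:,2]))
hh=(P[...,2]>.045)&(P[...,2]<.065)
rect(c,y&hh,(0,0,640,300),.055,"yellow plate")
rect(c,hh,(150,30,450,290),.055,"top by height")
rect(c,((V<110)|y)&hh,(150,30,450,290),.055,"top dark+yellow")
E
```

```text
[0.55886242 0.39554432 0.2413684 ] [2.42127834e-01 9.70244357e-01 2.50210325e-05] [ 4.68023069e-01  3.10092591e-01  1.55449347e+00 -3.27515443e-05
  1.27693204e+00 -8.58205427e-01]
zmed yellow 0.05713902336764912
yellow plate px [310 166] [341 220] c [566.1 398.7] size [32.2 58.1] ang 76.0
top by height px [301 153] [349 228] c [564.3 399.2] size [49.5 80.7] ang 77.0
top dark+yellow px [302 153] [349 228] c [564.2 399. ] size [48.4 80.3] ang 76.5
```

View pics/w5.png

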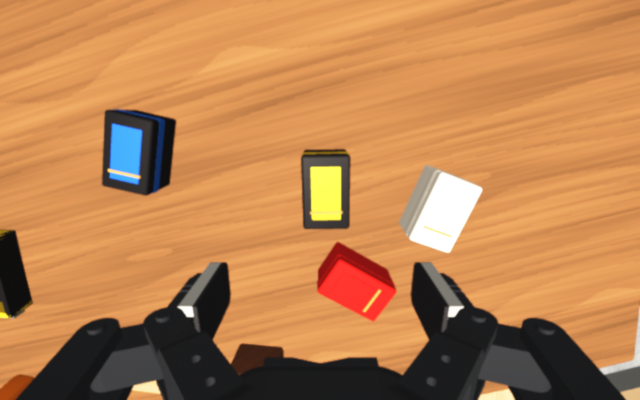

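The pack with the yellow plate is at (326,190). Red (355,282), white (440,210) and blue (138,150) are clear of the fingers. I'm descending to grip its upper part.

>>> step_arm([
  {"gripper": -0.55, "x": 0, "y": 0, "z": 0, "spin": -0.6},
  {"gripper": -0.55, "x": -4.3, "y": 4.8, "z": 30, "spin": 0},
  {"gripper": -0.55, "x": 0, "y": 0, "z": 40, "spin": 0},
  {"gripper": -0.55, "x": 0, "y": 0, "z": 35, "spin": 0},
  {"gripper": -0.55, "x": 0, "y": 0, "z": 30, "spin": 0},
  {"gripper": -0.55, "x": 0, "y": 0, "z": 25, "spin": 0},
  {"gripper": -0.55, "x": 0, "y": 0, "z": 20, "spin": 0},
  {"gripper": -0.55, "x": 0, "y": 0, "z": 12, "spin": 0},
  {"gripper": -0.55, "x": 0, "y": 0, "z": 7.4, "spin": 0},
  {"gripper": -0.55, "x": 0, "y": 0, "z": 0, "spin": 0},
], force=60)

```text
time: 12.6
eef_pos: [0.5639, 0.399, 0.0412]
tcp_rot: [0.117, 0.993, -0.0, -0.001]
contact_force: [-0.1, 0.9, -0.7]
opening: 0.771
finger_force: 0.0
```

>>> step_arm([
  {"gripper": 1, "x": 0, "y": 0, "z": 0, "spin": 0},
  {"gripper": 1, "x": 0, "y": 0, "z": 0, "spin": 0},
  {"gripper": 1, "x": 0, "y": 0, "z": 0, "spin": 0},
  {"gripper": 1, "x": 0, "y": 0, "z": 0, "spin": 0},
  {"gripper": 1, "x": 0, "y": 0, "z": 0, "spin": 0},
  {"gripper": 1, "x": 0, "y": 0, "z": 0, "spin": 0},
  {"gripper": 1, "x": 0, "y": 0, "z": 0, "spin": 0},
  {"gripper": 1, "x": 0, "y": 0, "z": 0, "spin": 0},
  {"gripper": 1, "x": 0, "y": 0, "z": 0, "spin": 0},
  {"gripper": 1, "x": 0, "y": 0, "z": 0, "spin": 0},
], force=60)

```text
time: 13.6
eef_pos: [0.5653, 0.3997, 0.0436]
tcp_rot: [0.117, 0.993, 0.001, 0.001]
contact_force: [-0.7, -0.2, 6.4]
opening: 0.57
finger_force: 66.0
```

>>> step_arm([
  {"gripper": 1, "x": 0, "y": 0, "z": -15, "spin": 0},
  {"gripper": 1, "x": 0, "y": 0, "z": -30, "spin": 0},
  {"gripper": 1, "x": 0, "y": 0, "z": -35, "spin": 0},
  {"gripper": 1, "x": 0, "y": 0, "z": -30, "spin": 0},
  {"gripper": 1, "x": -5.4, "y": -21.7, "z": 0, "spin": 0},
  {"gripper": 1, "x": -8.7, "y": -35, "z": 0, "spin": 0},
  {"gripper": 1, "x": -11.2, "y": -45, "z": 0, "spin": 0},
  {"gripper": 1, "x": -11.2, "y": -45, "z": 0, "spin": 0},
  {"gripper": 1, "x": -11.2, "y": -45, "z": 0, "spin": 0},
  {"gripper": 1, "x": -11.2, "y": -45, "z": 0, "spin": 0},
])

```text
time: 14.6
eef_pos: [0.5648, 0.1534, 0.1508]
tcp_rot: [0.117, 0.993, -0.0, -0.002]
contact_force: [0.2, -0.0, -3.9]
opening: 0.572
finger_force: 65.0
```

>>> step_arm([
  {"gripper": 1, "x": -11.2, "y": -45, "z": 0, "spin": 0},
  {"gripper": 1, "x": -11.2, "y": -45, "z": 0, "spin": 0},
  {"gripper": 1, "x": -11.2, "y": -45, "z": 0, "spin": 0},
  {"gripper": 1, "x": -9, "y": -36, "z": 0, "spin": 0},
  {"gripper": 1, "x": -7, "y": -27, "z": 0, "spin": 0},
  {"gripper": 1, "x": -4.5, "y": -19.5, "z": 0, "spin": 0},
  {"gripper": 1, "x": 0, "y": 0, "z": 0, "spin": 2.5},
  {"gripper": 1, "x": 0, "y": 0, "z": 0, "spin": 2.2},
  {"gripper": 1, "x": 0, "y": 0, "z": 0, "spin": 0},
  {"gripper": 1, "x": 0, "y": 0, "z": 0, "spin": 0},
])

```text
time: 15.6
eef_pos: [0.5678, -0.0685, 0.1511]
tcp_rot: [0.157, 0.988, 0.0, -0.001]
contact_force: [0.3, -1.1, -3.1]
opening: 0.573
finger_force: 65.0
```

>>> step_arm([
  {"gripper": 1, "x": 0, "y": 0, "z": 0, "spin": 0},
  {"gripper": 1, "x": 0, "y": 0, "z": 0, "spin": 0},
  {"gripper": 1, "x": 0, "y": 0, "z": 0, "spin": 0},
  {"gripper": 1, "x": 0, "y": 0, "z": 0, "spin": 0},
  {"gripper": 1, "x": 0, "y": 0, "z": 0, "spin": 0},
  {"gripper": 1, "x": 0, "y": 0, "z": 0, "spin": 0},
  {"gripper": 1, "x": 0, "y": 0, "z": 0, "spin": 0},
  {"gripper": 1, "x": 0, "y": 0, "z": 0, "spin": 0},
  {"gripper": 1, "x": 0, "y": 0, "z": 0, "spin": 0},
  {"gripper": 1, "x": 0, "y": 0, "z": 0, "spin": 0},
])

```text
time: 16.6
eef_pos: [0.5688, -0.0689, 0.152]
tcp_rot: [0.157, 0.988, -0.0, 0.0]
contact_force: [-0.4, -0.0, -3.7]
opening: 0.57
finger_force: 65.0
```

```bash
python3 - <<'E'
from meas import *
p,Rt,s=pose();print(p,np.degrees(np.arctan2(Rt[1,1],Rt[0,1])),Rt[2],s["opening"],s["contact_force"])
c=cam("wrist");save(c,"w6.png")
d=np.array([.568,-.0691])-p[:2];print("to charger in tool x,y mm",1000*(Rt[:2,:2].T@d))
E
```

```text
[ 0.56875101 -0.06888771  0.15195225] 71.88617932966446 [-2.71578799e-05 -1.62087296e-05 -9.99999999e-01] 0.5697434213471708 [-0.43667488 -0.02139499 -3.66470929]
to charger in tool x,y mm [ 0.64779165 -0.43526359]
```

View pics/w6.png

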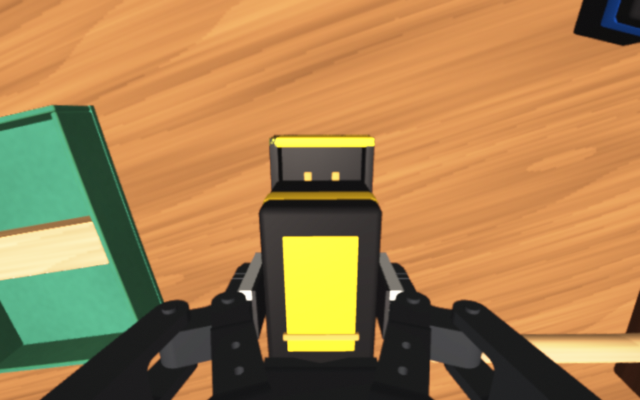

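The pack hangs square above the bay: its sides are at 261–381 and the charger's at 270–374, both centred near 321. Lowering it.

>>> step_arm([
  {"gripper": 1, "x": 0, "y": 0, "z": 20, "spin": 0},
  {"gripper": 1, "x": 0, "y": 0, "z": 20, "spin": 0},
  {"gripper": 1, "x": 0, "y": 0, "z": 15, "spin": 0},
  {"gripper": 1, "x": 0, "y": 0, "z": 10, "spin": 0},
  {"gripper": 1, "x": 0, "y": 0, "z": 8, "spin": 0},
  {"gripper": 1, "x": 0, "y": 0, "z": 6, "spin": 0},
  {"gripper": 1, "x": 0, "y": 0, "z": 6, "spin": 0},
  {"gripper": 1, "x": 0, "y": 0, "z": 5, "spin": 0},
  {"gripper": 1, "x": 0, "y": 0, "z": 0, "spin": 0},
  {"gripper": 1, "x": 0, "y": 0, "z": 0, "spin": 0},
])

```text
time: 17.65
eef_pos: [0.5689, -0.0689, 0.0621]
tcp_rot: [0.157, 0.988, -0.0, 0.0]
contact_force: [0.7, -0.7, -3.2]
opening: 0.569
finger_force: 65.1
```

>>> step_arm([
  {"gripper": 1, "x": 0, "y": 0, "z": 1, "spin": 0},
  {"gripper": 1, "x": 0, "y": 0, "z": 1, "spin": 0},
  {"gripper": 1, "x": 0, "y": 0, "z": 1, "spin": 0},
  {"gripper": 1, "x": 0, "y": 0, "z": 1, "spin": 0},
  {"gripper": 1, "x": 0, "y": 0, "z": 1, "spin": 0},
  {"gripper": 1, "x": 0, "y": 0, "z": 0, "spin": 0},
  {"gripper": 1, "x": 0, "y": 0, "z": 0, "spin": 0},
  {"gripper": 1, "x": 0, "y": 0, "z": 0, "spin": 0},
  {"gripper": 1, "x": 0, "y": 0, "z": 0, "spin": 0},
  {"gripper": 1, "x": 0, "y": 0, "z": 0, "spin": 0},
])

```text
time: 18.65
eef_pos: [0.5688, -0.0689, 0.057]
tcp_rot: [0.157, 0.988, -0.0, 0.0]
contact_force: [-0.4, 0.5, -3.9]
opening: 0.572
finger_force: 65.1
```

Still hanging free (−3.9 N). I'll feel for the floor.

>>> step_arm([
  {"gripper": 1, "x": 0, "y": 0, "z": 0.5, "spin": 0},
  {"gripper": 1, "x": 0, "y": 0, "z": 0.5, "spin": 0},
  {"gripper": 1, "x": 0, "y": 0, "z": 0.5, "spin": 0},
  {"gripper": 1, "x": 0, "y": 0, "z": 0.5, "spin": 0},
  {"gripper": 1, "x": 0, "y": 0, "z": 0, "spin": 0},
  {"gripper": 1, "x": 0, "y": 0, "z": 0, "spin": 0},
  {"gripper": 1, "x": 0, "y": 0, "z": 0, "spin": 0},
  {"gripper": 1, "x": 0, "y": 0, "z": 0, "spin": 0},
  {"gripper": 1, "x": 0, "y": 0, "z": 0, "spin": 0},
  {"gripper": 1, "x": 0, "y": 0, "z": 0, "spin": 0},
])

```text
time: 19.65
eef_pos: [0.5687, -0.0689, 0.0556]
tcp_rot: [0.157, 0.988, -0.0, -0.0]
contact_force: [-5.6, 2.0, 6.1]
opening: 0.572
finger_force: 66.2
```

Contact is at the expected height (0.0556 m). Easing down a touch, then opening just enough and rising.

>>> step_arm([
  {"gripper": 1, "x": 0, "y": 0, "z": 0.3, "spin": 0},
  {"gripper": 1, "x": 0, "y": 0, "z": 0, "spin": 0},
  {"gripper": -0.4, "x": 0, "y": 0, "z": 0, "spin": 0},
  {"gripper": -0.4, "x": 0, "y": 0, "z": 0, "spin": 0},
  {"gripper": -0.4, "x": 0, "y": 0, "z": 0, "spin": 0},
  {"gripper": -0.4, "x": 0, "y": 0, "z": 0, "spin": 0},
  {"gripper": -0.4, "x": 0, "y": 0, "z": 0, "spin": 0},
  {"gripper": -0.4, "x": 0, "y": 0, "z": 0, "spin": 0},
  {"gripper": -0.4, "x": 0, "y": 0, "z": 0, "spin": 0},
  {"gripper": -0.4, "x": 0, "y": 0, "z": 0, "spin": 0},
])

```text
time: 20.65
eef_pos: [0.5688, -0.0689, 0.0546]
tcp_rot: [0.157, 0.988, -0.0, 0.0]
contact_force: [-0.2, 0.6, 1.4]
opening: 0.699
finger_force: 0.0
```

>>> step_arm([
  {"gripper": -0.4, "x": 0, "y": 0, "z": -10, "spin": 0},
  {"gripper": -0.4, "x": 0, "y": 0, "z": -20, "spin": 0},
  {"gripper": -0.4, "x": 0, "y": 0, "z": -35, "spin": 0},
  {"gripper": -0.4, "x": 0, "y": 0, "z": -40, "spin": 0},
  {"gripper": -0.4, "x": 0, "y": 0, "z": -40, "spin": 0},
  {"gripper": -0.4, "x": 0, "y": 0, "z": -40, "spin": 0},
  {"gripper": -0.4, "x": 0, "y": 0, "z": -15, "spin": 0},
  {"gripper": -0.4, "x": 0, "y": 0, "z": 0, "spin": 0},
  {"gripper": -0.4, "x": 0, "y": 0, "z": 0, "spin": 0},
  {"gripper": -0.4, "x": 0, "y": 0, "z": 0, "spin": 0},
])

```text
time: 21.65
eef_pos: [0.5674, -0.0685, 0.2515]
tcp_rot: [0.157, 0.988, 0.0, -0.003]
contact_force: [0.4, -0.4, 0.5]
opening: 0.699
finger_force: 0.0
```

```bash
python3 - <<'E'
from meas import *
c=cam("wrist");save(c,"w7.png");H,S,V=hsv(c);P=cloud(c)
hh=(P[...,2]>.055)&(P[...,2]<.08)
r=rect(c,hh,(150,30,450,290),.067,"pack top")
m=np.zeros_like(hh);m[30:290,150:450]=hh[30:290,150:450]
Q=P[m];A=np.c_[Q[:,:2]-Q[:,:2].mean(0),np.ones(len(Q))];print("plane slopes, height",np.linalg.lstsq(A,Q[:,2],rcond=None)[0])
E
```

```text
pack top px [296 151] [345 226] c [568.  -69.1] size [49.8 79.7] ang 72.2
plane slopes, height [ 0.01335776 -0.00335542  0.06842478]
```

View pics/w7.png

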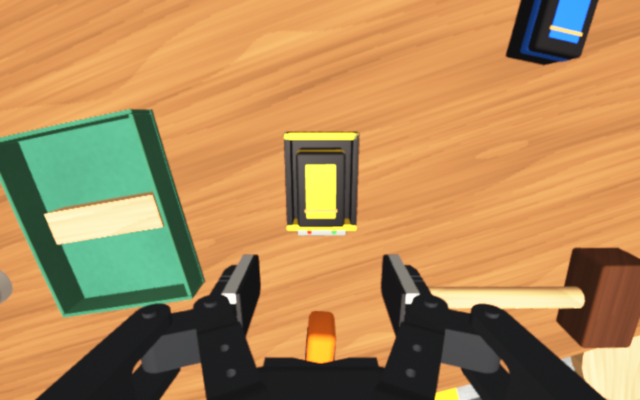

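The pack (320,190) sits level in the bay. Its top is at 67–68 mm and its centre is at (568.0, −69.1), on the charger's centre. The offcut lies on the tray floor at (105,218), and the gripper is clear.

```bash
python3 -c "
from plant import *
print(sign_off())"
```

```text
the job is handed in; nothing more can be done
None
```

The offcut is lying on the floor of the green tray, and the yellow-banded pack is sitting level on the charger's bay floor, let go only once it was down; the job was handed in after about 22 s on the robot's clock.

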